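Steady the rocking loupe stand

ROBOT

A 6-joint arm with a two-finger parallel gripper is mounted at the origin on the work surface. World frame = base frame: x ahead of the robot, y to its left, z up, the work surface at z = 0. Lengths are in mm, angles in rad, forces in N, time in s.
With the tool pointing down it reaches from about 400 to 825 mm from the base axis. Payload 7 kg.
Tool frame: the origin (TCP) lies at the very end of the fingers, on their centre line; the grasp point (between the pads) lies 19 mm behind it; z points along the fingers, y is the line along which they close (so a half turn about z gives the same grasp; the last joint's range is limited). The gripper opens to 88 mm and grips with 3 to 60 N. Pads are 19 mm wide; open, the fingers measure 130 mm over their backs; the gripper's body (78 mm by 193 mm) begins 47 mm behind the grasp point.
Start: joints at [-1.029, 0.359, 0.012, 0, -1.224, -0.288], TCP at [169.456, -653.36, 187.161] pointing down, gripper open.
Joint ranges: [-3.07, 3.07], [-1.43, 2.12], [-1.02, 1.25], [-3.03, 1.67], [-3.05, -0], [-3.03, 3.03]. Speed limits (rad/s): [2.39, 2.39, 3.01, 3.14, 3.14, 3.14].

INTERFACE

Orientations are given as a unit quaternion [x, y, z, w].
In Python, from plant import bot gives the robot as it stands. Calls block until the motion is done:
- bot.move_ptp(position, orientation): joint-space move of the TCP to a pose.
- bot.line_to(position, velocity=150, ori=None): straight line of the TCP; ori=None keeps the orientation; velocity is the mean speed in mm/s.
- bot.move_joints(angles): joint-space move.
- bot.move_gripper(opening, force=None): finger opening in mm; force is the grip in N (None keeps the last); returns when the fingers have stopped.
- bot.pause(seconds).
- bot.solve_ik(position, orientation): joint angles nearest the present ones, or None.
- bot.read_state(): the state.
- bot.camera(name): name is "scene" or "top" or "wrist"; returns the picture (420x560x3 uint8, red, green, blue); there is no depth.
- bot.get_calibration(name): a dict with "fx", "fy", "cx", "cy" (pixels), "distortion" ([k1, k2, p1, p2, k3] as OpenCV has them; the pictures are not rectified), "view" (4x4, takes a point from world to camera coordinates); the wrist camera has in their place "T_tool_cam" (4x4, takes a point from camera to tool coordinates, whose origin is the TCP and whose axes are the flange's). Camera axes: x right, y up, looking along -z (the intrinsics and any distortion apply to the point x, -y, -z); pixel columns grow to the right and rows downward; lengths in mm; the calibration is good to about 2 mm. A picture is of the moment at which its call begins: read the wrist's pose just before it. get_calibration takes no time and is no camera call.
A pose or a line that the arm cannot do raises bot.Unreachable and nothing moves.
- bot.close_job(): hands the job in; it is judged then, once.
The state is a dict: "t": time; "joint_pos": joint angles; "qvel": joint speeds; "tau": joint torques, N m; "tcp_pos": TCP position; "eef_rot": TCP orientation; "contact_force": force on the tool from outside, world axes, zero at the start; "moment": the same for the moment, N m; "width": finger opening in mm; "finger_force": force on a finger pad.
Only numpy, scipy, OpenCV 4.12 (cv2) and the standard library are available. Lean on these libraries where they do the work, as an engineer would, in place of code of your own. Each camera call takes 0.05 s, during which the arm holds its last target. There are 200 camera calls.

TASK

The blue loupe stand rocks because the screw feet at the ends of its two side arms hang clear of their rubber pads. Turn both brass thumbscrews, by feel, until each screw foot presses on its pad with about 5 N and all three fixed feet still stand on theirs, so that the stand is firm on all five feet. Be gentle, leave the stand where it is, and do not disturb the small things on its board.

Things in the scene. Friction and masses are not known exactly. Their poses are not given: they have to be found in the camera images.
- stand: Blue steel loupe stand, 3.7 to 4.2 kg, loose: base 190 x 130 mm (x, y), top 30 mm up, column and loupe 190 mm high near y = 0, side arms 34 mm wide to y = +165 (left) and -165 mm. Origin: base centre, level with the soles of its 3 fixed feet; z up. Pushing 9 to 12 N down on a thumbscrew rocks it until that screw foot meets its pad; let go, it swings back.
- left_screw_axis (a point): On the left thumbscrew's upright axis, level with the arm's top; fixed to the stand, at (0, 145, 30) mm of it. Brass round knurled knob, 34 mm across, 26 mm high; a screw and a flat foot 24 mm across below it. Knob top is 30 mm above this point when the foot just touches its pad, higher by the gap before: 31.5 to 34.8 mm at the start (gap 1.5 to 4.8 mm, not measured).
- right_screw_axis (a point): The same for the right thumbscrew, at (0, -145, 30) mm of the stand; its gap differs. Both screws: clockwise seen from above moves knob and foot down together, 12 mm a turn (1.91 mm per rad), counterclockwise up; about 0.1 N m turns them and they stay where left. Range about 15 mm.
- board: Plywood board 300 x 420 x 8 mm (x, y, z), fixed to the bench, on which the pads lie under the stand's feet. Origin: centre of its underside; axes parallel to the stand's at the start.
- pad_left: Black rubber pad under the left screw foot, 44 mm across, 10 mm thick, on the board; origin at the centre of its underside. With the stand let go, its load grows by 6.5 N per mm of screw travel past first touch: 5 N, about 0.8 mm past, is right; under 1.5 N or over 9 N is wrong. Sides that differ by over 5 N lift the front fixed foot of the tighter side.
- pad_right: The same under the right screw foot.
- pad_front_left: Hard steel pad 32 mm across, 10 mm thick, under the fixed foot at (-50, 45) mm of the stand; about 12 N while the screw feet hang, and at least 1.5 N must stay on it. Origin: centre of its underside.
- pad_front_right: The same under the fixed foot at (-50, -45) mm.
- pad_back: The same kind of pad under the fixed foot at (85, 0) mm; about 14 N while the screw feet hang.
- dish: White ceramic dish, 48 mm across, 14 mm high, on the board; origin at the centre of its underside. Leave alone.
- gold_ring: Gold ring, 22 mm across, 6 mm high, lying on the board; origin at the centre of its underside. Leave alone.
- drop_loupe: Black cylinder (pocket loupe), 26 mm across, 22 mm high, on the board; origin at the centre of its underside. Leave alone.

How it is judged (in metres and radians):
At the end, for the whole second after the job is handed in: Each of the five feet presses on its own pad with more than 1.5 N, each screw foot with less than 9 N; the stand is upright within 0.02 rad, at rest, and within 12 mm of where it stood (contact force between pad_left and stand between 1.5 and 9 N and contact force between pad_right and stand between 1.5 and 9 N and contact force between each of pad_front_left, pad_front_right, pad_back and stand above 1.5 N and angle between stand's own z axis and vertical below 0.02 rad and linear speed of stand below 0.01 m/s and distance of stand from where it was at the start of the episode below 0.012 m); the robot touches nothing.
It fails at once if a rubber pad is loaded with more than 22 N (contact force between any of pad_left, pad_right and stand above 22 N).
It fails at once if the stand is tipped by more than 0.09 rad (angle between stand's own z axis and vertical above 0.09 rad).
It fails at once if the stand is shoved or lifted more than 20 mm away (distance of stand from where it was at the start of the episode above 0.02 m).
It fails at once if the dish, the ring or the pocket loupe on the board is moved by more than 20 mm (distance of any of dish, gold_ring, drop_loupe from where it was at the start of the episode above 0.02 m).
It also fails if it takes over 72 s, if anything falls off the work surface, if the arm or the gripper's body presses on something with over 40 N, if the wrist force passes 120 N, or if a joint passes its speed limit or range.

## Working session

There is one attempt and no reset: what is moved stays moved. The work goes in short steps, each a Python script; the robot and the scene stay as the last script left them, time stands still between calls to the robot, and variables do not carry over. Pictures are saved under pics/ and viewed, at most 10 in all, crops included, and the job is handed in when it is done.

```bash
ls; mkdir -p pics
python3 - <<'E'
from plant import bot
import cv2,numpy as np
for n in("top","scene"):
    cv2.imwrite(f"pics/{n}0.png",bot.camera(n)[:,:,::-1]); c=bot.get_calibration(n); print(n,{k:np.round(v,4).tolist() for k,v in c.items()})
print(bot.get_calibration("wrist")); print(bot.read_state())
E
```

```text
pics
top {'fx': 429.4115, 'fy': 429.4115, 'cx': 278.7335, 'cy': 215.1549, 'distortion': [-0.0545, 0.0, 0.0, 0.0, 0.0], 'view': [[-0.0189, -0.9996, 0.0204, 23.81], [0.9923, -0.0163, 0.1227, -592.2996], [-0.1223, 0.0226, 0.9922, -651.251], [0.0, 0.0, 0.0, 1.0]]}
scene {'fx': 408.1623, 'fy': 408.1623, 'cx': 275.6951, 'cy': 205.9118, 'distortion': [-0.0047, 0.0, 0.0, 0.0, 0.0], 'view': [[0.2794, 0.9601, 0.0066, -192.6641], [-0.4967, 0.1387, 0.8568, 210.6043], [0.8217, -0.2427, 0.5157, -1154.9574], [0.0, 0.0, 0.0, 1.0]]}
{'fx': 354.02700115307795, 'fy': 354.02700115307795, 'cx': 281.6044754141491, 'cy': 208.01448528056244, 'distortion': array([-0.01491451,  0.        ,  0.        ,  0.        ,  0.        ]), 'T_tool_cam': array([[-9.54400912e-05,  9.64196670e-01,  2.65188183e-01,
         7.19405342e+01],
       [ 9.99999532e-01,  3.47292508e-04, -9.02823913e-04,
         2.16586646e-01],
       [-9.62597679e-04,  2.65187973e-01, -9.64196252e-01,
        -1.97629330e+02],
       [ 0.00000000e+00,  0.00000000e+00,  0.00000000e+00,
         1.00000000e+00]])}
{'t': 0.1, 'joint_pos': array([-1.02888216e+00,  3.59294713e-01,  1.11658399e-02, -2.76467850e-04,
       -1.22408778e+00, -2.88117381e-01]), 'qvel': array([-0.00059478, -0.00117352,  0.00013995,  0.00283233, -0.00062499,
       -0.00109808]), 'tau': array([-1.72790085e-03, -5.84164488e+01,  2.93750203e+01,  7.01548666e+00,
        1.02288093e-02, -6.65445964e-05]), 'tcp_pos': array([ 169.33153127, -652.9212499 ,  186.34216608]), 'eef_rot': array([-1.26511369e-01,  9.91964895e-01,  7.02282313e-04, -1.67398677e-04]), 'contact_force': array([ 4.43423228e-02,  2.68148551e-04, -1.04793575e+00]), 'moment': array([-0.04930383, -0.03947562, -0.02321196]), 'finger_force': 0.0, 'width': 87.89938211280361}
```

View pics/top0.png

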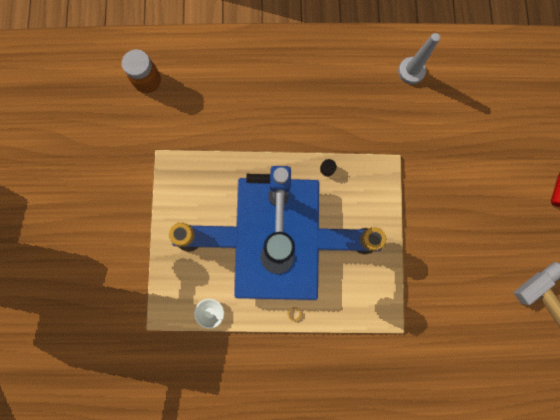

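View pics/scene0.png

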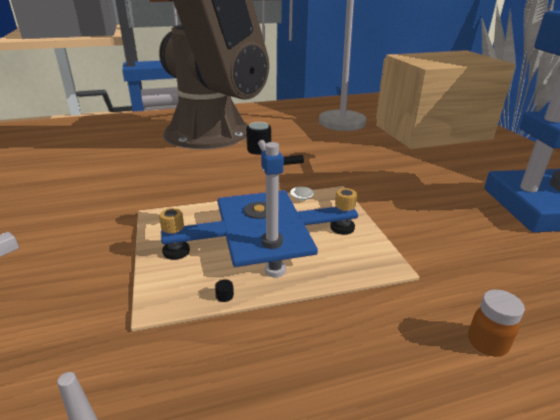

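```bash
cat > h.py <<'E'
from plant import bot
import cv2,numpy as np
from scipy.spatial.transform import Rotation as R
def V(name,st=None):
    c=bot.get_calibration(name)
    if name!="wrist": return c,np.linalg.inv(c["view"])
    T=np.eye(4);T[:3,:3]=R.from_quat(st["eef_rot"]).as_matrix();T[:3,3]=st["tcp_pos"]
    return c,T@c["T_tool_cam"]
def ray(name,uv,z,st=None):
    c,M=V(name,st);K=np.array([[c["fx"],0,c["cx"]],[0,c["fy"],c["cy"]],[0,0,1]])
    p=cv2.undistortPoints(np.array(uv,float).reshape(-1,1,2),K,np.array(c["distortion"])).reshape(-1,2)
    d=np.c_[p[:,0],-p[:,1],-np.ones(len(p))]@M[:3,:3].T;o=M[:3,3]
    return o+d*((z-o[2])/d[:,2])[:,None]
def q(yaw): return (R.from_euler('z',yaw)*R.from_euler('x',np.pi)).as_quat()
def mask(im,lo,hi): return cv2.inRange(cv2.cvtColor(im,cv2.COLOR_RGB2HSV),lo,hi)
def blobs(m,amin):
    cs,_=cv2.findContours(m,cv2.RETR_EXTERNAL,cv2.CHAIN_APPROX_NONE)
    return sorted([c for c in cs if cv2.contourArea(c)>amin],key=cv2.contourArea,reverse=True)
E
python3 - <<'E'
from h import *
im=cv2.imread("pics/top0.png")[:,:,::-1].copy()
hsv=cv2.cvtColor(im,cv2.COLOR_RGB2HSV)
print(hsv[226,181],hsv[235,181],hsv[230,374],hsv[239,374],hsv[200,220], hsv[240,250],hsv[300,290])
b=blobs(mask(im,(105,150,60),(130,255,255)),2000)[0]
r=cv2.minAreaRect(b);print("blue",r)
# base corners: open to remove arms
m=cv2.morphologyEx(mask(im,(105,150,40),(130,255,255)),cv2.MORPH_OPEN,np.ones((31,31)))
r=cv2.minAreaRect(blobs(m,2000)[0]);print(r);P=ray("top",cv2.boxPoints(r),48);print(P.round(1),P.mean(0))
g=mask(im,(10,150,90),(28,255,255));
for x,y in((181,235),(374,239)):
    s=np.zeros_like(g);s[y-16:y+17,x-16:x+17]=g[y-16:y+17,x-16:x+17]
    bs=blobs(s,30);print([(cv2.contourArea(k),np.round(cv2.minEnclosingCircle(k),1) if 0 else cv2.minEnclosingCircle(k)) for k in bs[:2]])
    print(ray("top",[(x,y)],81))
for y in(-2.8,-2,-1,0,1,2,2.8): 
    for p in ([475,145],[475,-145]): 
        j=bot.solve_ik([*p,120],q(y));print(y,p,None if j is None else np.round(j,2))
E
```

```text
[ 19 177 180] [23 28 72] [ 19 183 187] [26 38 53] [ 18 115 222] [108 189 142] [ 16 101 137]
blue ((276.80767822265625, 238.96153259277344), (140.6165008544922, 131.1865997314453), 56.3099365234375)Traceback (most recent call last):
  File "<stdin>", line 9, in <module>
IndexError: list index out of range
```

Run:
```python
from h import *
im=cv2.imread("pics/top0.png")[:,:,::-1].copy()
g=mask(im,(12,160,110),(28,255,255));W=[]
for x,y in((181,235),(374,239)):
    s=np.zeros_like(g);s[y-16:y+17,x-16:x+17]=g[y-16:y+17,x-16:x+17]
    k=blobs(s,30)[0];c,r=cv2.minEnclosingCircle(k);print(cv2.contourArea(k),c,r,cv2.boundingRect(k))
    W.append(ray("top",[c],81)[0]);print(W[-1].round(1))
d=W[0]-W[1];print("len",np.hypot(*d[:2]),"yaw",np.arctan2(-d[0],d[1]),"mid",(W[0]+W[1])/2)
for y in np.arange(-3,3.1,.75): 
    print(round(y,2),[None if j is None else np.round(j,2).tolist() for j in (bot.solve_ik([w[0],w[1],120],q(y)) for w in W)])
```

```text
373.5 (180.3235321044922, 234.0) 11.498895645141602 (169, 223, 23, 23)
[561.3 161.1  81. ]
351.0 (374.0, 238.5) 11.629803657531738 (364, 227, 22, 23)
[ 549.6 -127.6   81. ]
len 288.9019382523184 yaw -0.040658139856091756 mid [555.43661621  16.74318765  81.        ]
-3.0 [[0.61, 0.26, -0.29, -0.0, -1.02, -2.04], [0.12, 0.23, -0.33, -0.0, -1.01, -1.55]]
-2.25 [[0.61, 0.26, -0.29, -0.0, -1.02, -1.29], [0.12, 0.23, -0.33, 0.0, -1.01, -0.8]]
-1.5 [[0.61, 0.26, -0.29, 0.0, -1.02, -0.54], [0.12, 0.23, -0.33, 0.0, -1.01, -0.05]]
-0.75 [[0.61, 0.26, -0.29, 0.0, -1.02, 0.21], [0.12, 0.23, -0.33, 0.0, -1.01, 0.7]]
0.0 [[0.61, 0.26, -0.29, 0.0, -1.02, 0.96], [0.12, 0.23, -0.33, 0.0, -1.01, 1.45]]
0.75 [[0.61, 0.26, -0.29, 0.0, -1.02, 1.71], [0.12, 0.23, -0.33, 0.0, -1.01, 2.2]]
1.5 [[0.61, 0.26, -0.29, 0.0, -1.02, 2.46], [0.12, 0.23, -0.33, 0.0, -1.01, 2.95]]
2.25 [None, [0.12, 0.23, -0.33, -0.0, -1.01, -2.58]]
3.0 [[0.61, 0.26, -0.29, -0.0, -1.02, -2.33], [0.12, 0.23, -0.33, -0.0, -1.01, -1.83]]
```

Run:
```python
from h import *
Y=np.pi/2-.04
bot.move_ptp([549.6,-127.6,170],q(Y)); bot.pause(.3)
st=bot.read_state();im=bot.camera("wrist");cv2.imwrite("pics/w1.png",im[:,:,::-1])
print(st["t"],st["tcp_pos"],R.from_quat(st["eef_rot"]).as_matrix().round(4),st["joint_pos"].round(2),st["contact_force"])
t=st["t"];bot.line_to([549.6,-127.6,165],50);s=bot.read_state();print(s["t"]-t,s["tcp_pos"])
t=s["t"];bot.line_to([549.6,-127.6,164.7],5);s=bot.read_state();print(s["t"]-t,s["tcp_pos"])
g=mask(im,(12,150,90),(28,255,255))
for k in blobs(g,500)[:4]:
    c,r=cv2.minEnclosingCircle(k);print(cv2.contourArea(k),c,r,cv2.boundingRect(k),ray("wrist",[c],81,st).round(1))
```

```text
3.15 [ 549.51997217 -127.84108997  169.9755664 ] [[ 4.060e-02  9.992e-01 -1.000e-04]
 [ 9.992e-01 -4.060e-02  0.000e+00]
 [ 0.000e+00 -1.000e-04 -1.000e+00]] [ 0.12  0.19 -0.26 -0.   -1.12  2.98] [-0.59063906 -0.9466881   0.30406153]
0.30000000000000027 [ 549.2330763  -127.61177058  164.45687699]
0.25 [ 549.67922201 -127.59148991  164.76269593]
```

View pics/w1.png

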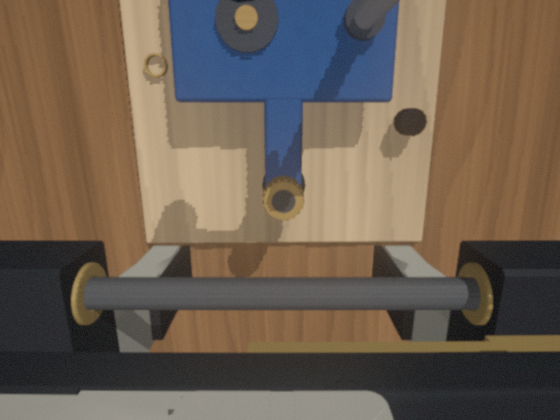

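Run:
```python
from h import *
im=cv2.imread("pics/w1.png")[:,:,::-1].copy()
Y=np.pi/2-.04
st={"tcp_pos":np.array([549.52,-127.84,169.98]),"eef_rot":q(Y)}
hsv=cv2.cvtColor(im,cv2.COLOR_RGB2HSV)
print(hsv[214,284],hsv[199,268],hsv[199,284],hsv[225,220],hsv[180,302])
s=np.zeros(im.shape[:2],np.uint8);s[170:228,255:315]=mask(im,(10,120,60),(30,255,255))[170:228,255:315]
# exclude pale board by saturation
for S in(120,140,160):
    s[170:228,255:315]=mask(im,(10,S,60),(30,255,255))[170:228,255:315]
    for k in blobs(s,100)[:2]:
        c,r=cv2.minEnclosingCircle(k);print(S,cv2.contourArea(k),c,r,cv2.boundingRect(k),ray("wrist",[c],81,st).round(1), ray("wrist",[(c[0]+r,c[1])],81,st).round(1))
b=mask(im,(105,120,40),(130,255,255))
for row in(120,140,160):
    x=np.flatnonzero(b[row,240:330])+240; e=ray("wrist",[(x.min()-.5,row),(x.max()+.5,row)],48,st);print(row,x.min(),x.max(),e.round(1).tolist())
# base edge
print(ray("wrist",[(177,101),(392,101)],48,st).round(1))
```

```text
[ 19 118 160] [ 19 114 128] [17 48 74] [ 18  74 185] [ 5 23 66]
120 266 299 [[537.2, -63.5, 48.0], [567.0, -64.7, 48.0]]
140 269 290 [[539.0, -80.9, 48.0], [558.5, -81.7, 48.0]]Traceback (most recent call last):
  File "<stdin>", line 15, in <module>
    return umr_minimum(a, axis, None, out, keepdims, initial, where)
ValueError: zero-size array to reduction operation minimum which has no identity
```

```bash
cat >> h.py <<'E'
def knob(im,st,c0,z=81.,S=95,w=32):
    g=np.zeros(im.shape[:2],np.uint8);x,y=map(int,c0);sl=np.s_[y-w:y+w,x-w:x+w]
    g[sl]=mask(im,(10,S,60),(30,255,255))[sl]
    k=max(blobs(g,100),key=cv2.contourArea);(c,r)=cv2.minEnclosingCircle(cv2.convexHull(k))
    P=ray("wrist",[c,(c[0]+r,c[1])],z,st);return c,r,cv2.boundingRect(k),P[0],np.linalg.norm(P[1]-P[0])
E
python3 - <<'E'
from h import *
im=cv2.imread("pics/w1.png")[:,:,::-1].copy()
st={"tcp_pos":np.array([549.52,-127.84,169.98]),"eef_rot":q(np.pi/2-.04)}
for S in(90,100,110): print(knob(im,st,(284,199),S=S))
hsv=cv2.cvtColor(im,cv2.COLOR_RGB2HSV);b=((hsv[...,0]>105)&(hsv[...,0]<130)&(hsv[...,1]>120)).astype(np.uint8)
for row in(108,115,125,135,145):
    x=np.flatnonzero(b[row,250:315])+250; print(row,x.min(),x.max(),ray("wrist",[(x.mean(),row)],48,st).round(1), len(x))
for col in(190,230,330,380):
    r=np.flatnonzero(b[60:130,col]).max()+60.5;print(ray("wrist",[(col,r)],48,st).round(1))
E
```

```text
((283.0127868652344, 198.8052978515625), 22.28586769104004, (262, 177, 43, 45), array([ 549.98802085, -127.0881099 ,   81.        ]), np.float64(18.576287678180634))
((282.9126281738281, 198.36453247070312), 21.71994972229004, (262, 177, 42, 44), array([ 549.91939343, -126.7069397 ,   81.        ]), np.float64(18.09839325173513))
((282.6952209472656, 198.15736389160156), 21.282629013061523, (263, 177, 41, 43), array([ 549.74536545, -126.52219563,   81.        ]), np.float64(17.731116384866354))
108 266 300 [[553. -54.  48.]] 35
115 266 300 [[552.7 -59.9  48. ]] 35
125 267 298 [[551.9 -68.4  48. ]] 32
135 269 292 [[549.3 -76.9  48. ]] 22
145 271 287 [[547.2 -85.6  48. ]] 8
[[473.  -41.9  48. ]]
[[507.5 -44.2  48. ]]
[[593.9 -45.2  48. ]]
[[636.8 -41.1  48. ]]
```

```bash
cat >> h.py <<'E'
def probe(xy,z0,dz,fstop,zmin,q0=None):
    """step down until fz exceeds fstop; returns list of (z,f)"""
    bot.line_to([*xy,z0],80);bot.pause(.25)
    f0=bot.read_state()["contact_force"][2];L=[];z=z0
    while z>zmin:
        z-=dz;bot.line_to([*xy,z],20)
        s=bot.read_state();L.append((s["tcp_pos"][2],s["contact_force"][2]-f0,z))
        if L[-1][1]>fstop: break
    return np.array(L),s
E
cat > pr.py <<'E'
import sys
from h import *
def run(kx,ky,inb,fst=14,arm=True):
    A=None
    if arm:
        A,s=probe((inb[0],inb[1]),51,.3,3,46);print("arm",A[-6:].round(2).tolist())
        bot.line_to([*inb,88],150)
    bot.line_to([kx,ky,88],150)
    B,s=probe((kx,ky),84.5,.4,fst,76);print("knob\n",B.round(2).tolist(),s["t"],s["contact_force"].round(1))
    bot.line_to([kx,ky,95],80);print(bot.read_state()["t"])
E
python3 - <<'E'
from pr import *
bot.move_gripper(0,10)
bot.line_to([551.6,-87,170],200);bot.line_to([551.6,-87,56],150)
run(550,-127.1,(551.6,-87))
E
```

```text
arm [[47.38, -0.19, 47.4], [47.08, 0.3, 47.1], [46.76, 0.72, 46.8], [46.5, 0.56, 46.5], [46.18, -0.73, 46.2], [45.9, 0.1, 45.9]]
knob
 [[84.12, 0.02, 84.1], [83.68, -1.03, 83.7], [83.26, 0.52, 83.3], [82.85, 0.02, 82.9], [82.46, 0.11, 82.5], [82.08, -0.85, 82.1], [81.65, -0.6, 81.7], [81.25, 0.4, 81.3], [80.85, -0.63, 80.9], [80.46, -0.83, 80.5], [80.08, 0.18, 80.1], [79.68, 0.19, 79.7], [79.29, 0.1, 79.3], [78.86, -0.22, 78.9], [78.45, 0.09, 78.5], [78.08, 0.01, 78.1], [77.67, -0.24, 77.7], [77.28, -0.29, 77.3], [76.87, -0.82, 76.9], [76.47, 0.3, 76.5], [76.07, -1.08, 76.1], [75.68, -0.68, 75.7]] 17.9917 [-0.6 -0.5 -0.5]
18.3833
```

Run:
```python
from h import *
s=bot.read_state();print(s["tcp_pos"],s["width"],s["finger_force"])
a=bot.camera("wrist");b=bot.camera("scene");b=cv2.resize(b[120:320,100:420],(640,400))
cv2.imwrite("pics/c2.png",np.vstack([cv2.resize(a[:300],(400,214)),cv2.resize(b,(400,250))])[:,:,::-1] if 0 else b[:,:,::-1])
cv2.imwrite("pics/w2.png",a[:,:,::-1])
```

```text
[ 550.33924303 -127.01542122   95.47305658] 0.6471644432598129 0.0
```

View pics/c2.png

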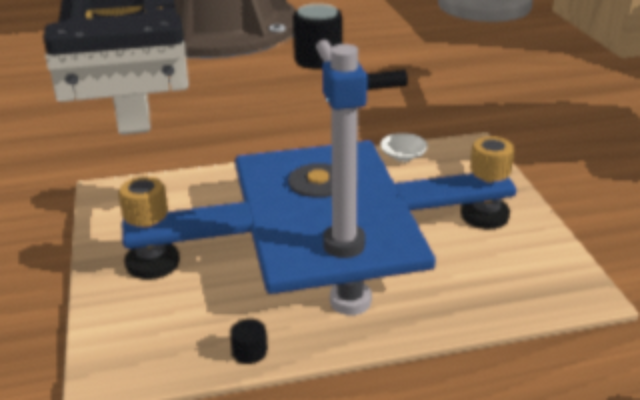

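View pics/w2.png

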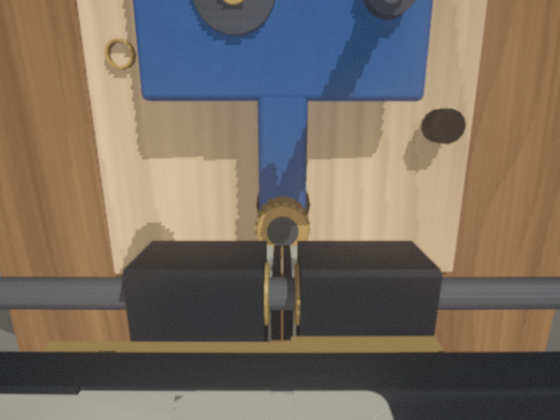

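Run:
```python
from h import *
c=bot.get_calibration("scene");Vw=c["view"];K=np.array([[c["fx"],0,c["cx"]],[0,c["fy"],c["cy"]],[0,0,1]])
for P in([550,-127,81],[550.3,-127,95.5],[550,-127,55],[561.3,161,81],[550.3,-127,135]):
    p=Vw[:3,:3]@P+Vw[:3,3];u=cv2.projectPoints(np.array([[p[0],-p[1],-p[2]]]),np.zeros(3),np.zeros(3),K,np.array(c["distortion"]))[0].ravel()
    print(P,u.round(1),"crop",((u-[100,120])*2).round(1))
s=bot.read_state();print(s["t"],s["tcp_pos"])
```

```text
[550, -127, 81] [171.9 212.9] crop [143.8 185.8]
[550.3, -127, 95.5] [170.7 205. ] crop [141.4 169.9]
[550, -127, 55] [173.9 226.9] crop [147.9 213.8]
[561.3, 161, 81] [346.1 192. ] crop [492.3 144.1]
[550.3, -127, 135] [167.3 182. ] crop [134.7 124. ]
18.4833 [ 549.74213615 -127.03596039   94.73905922]
```

Run:
```python
from h import *
b=bot.camera("scene");b=cv2.resize(b[105:235,110:230],(600,600*130//120),interpolation=cv2.INTER_CUBIC)[:600]
cv2.imwrite("pics/c3.png",np.clip(b[:,:,::-1].astype(float)*1.5,0,255))
```

```text
[ WARN:0@0.623] global loadsave.cpp:1063 imwrite_ Unsupported depth image for selected encoder is fallbacked to CV_8U.
```

View pics/c3.png

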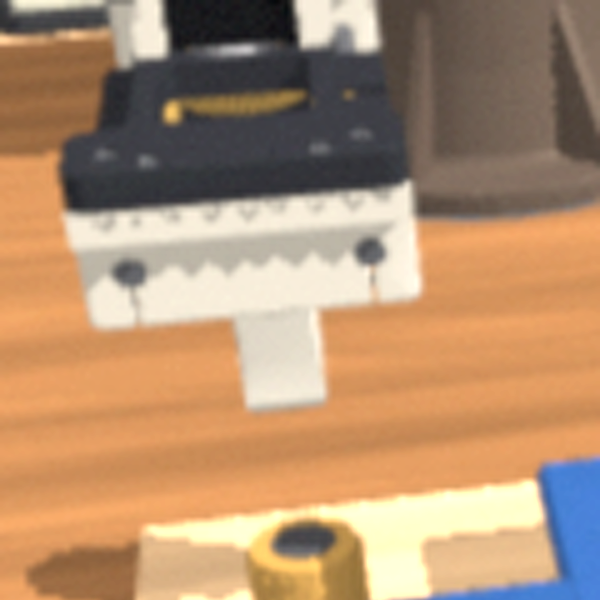

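The pictures show the fingertips about 35 mm short of the stated TCP: the tip is at scene pixel (167,186), but the TCP projects to (171,205). The lack of any contact so far fits that. I'll find the real tip by touch on the right knob.

```bash
cat >> h.py <<'E'
def feel(xy,z,zmin,fst=14.,c=1.0,f=.5):
    bot.line_to([*xy,z],100);bot.pause(.2)
    f0=bot.read_state()["contact_force"][2];L=[];hit=False
    while z>zmin:
        z-=f if hit else c;bot.line_to([*xy,z],30)
        s=bot.read_state();F=s["contact_force"][2]-f0;L.append((z,s["tcp_pos"][2],F));hit|=F>2.5
        if F>fst: break
    print(np.round(L,2).tolist(),"t",s["t"],s["contact_force"].round(1))
    return L
E
python3 - <<'E'
from h import *
feel((550,-127.1),54,38)
E
```

```text
[[53.0, 53.16, 1.1], [52.0, 51.94, -0.28], [51.0, 50.88, -0.41], [50.0, 49.91, 0.39], [49.0, 48.9, 0.51], [48.0, 47.93, -0.48], [47.0, 46.91, -0.21], [46.0, 45.91, -0.86], [45.0, 44.91, -0.28], [44.0, 43.92, -0.73], [43.0, 43.1, 0.39], [42.0, 42.79, 7.78], [41.5, 42.57, 9.27], [41.0, 42.22, 10.22], [40.5, 41.85, 11.1], [40.0, 41.48, 11.13], [39.5, 41.1, 11.56], [39.0, 40.67, 12.49], [38.5, 40.3, 14.17]] t 24.0417 [-3.4 -2.8 14.2]
```

Run:
```python
from h import *
bot.line_to([550,-127.1,50],80);bot.line_to([552.6,-64,50],150)
feel((552.6,-64),15,7,fst=6,c=.6,f=.3)
bot.line_to([552.6,-64,55],150);print(bot.read_state()["t"])
```

```text
[[14.4, 14.62, 0.3], [13.8, 13.78, -1.4], [13.2, 13.12, -0.74], [12.6, 12.54, -0.19], [12.0, 11.94, -0.41], [11.4, 11.35, -1.01], [10.8, 10.75, -0.58], [10.2, 10.14, -0.73], [9.6, 9.55, -1.11], [9.0, 8.99, -0.44], [8.4, 8.87, 4.7], [8.1, 8.86, 7.44]] t 28.6083 [-3.3  1.3  7.9]
29.075
```

```bash
cat >> h.py <<'E'
def Y0(): return np.pi/2-.04
def turn(xy,z,y,dz,n):
    for i in range(n):
        z-=dz/n;y-=dz/n/1.91
        bot.line_to([*xy,z],dz/n/.5*1.0,ori=q(y))
        s=bot.read_state();print("t %.1f"%s["t"],"z %.2f"%s["tcp_pos"][2],"yaw %.2f"%y,s["contact_force"].round(1),"M",s["moment"].round(2),"w %.1f"%s["width"],s["joint_pos"][5].round(2))
    return z,y
def push(xy,z,fst=15,dz=.5,n=9):
    bot.pause(.2);s=bot.read_state();f0=s["contact_force"][2];L=[(z,s["tcp_pos"][2],f0)]
    for i in range(n):
        z-=dz;bot.line_to([*xy,z],30);s=bot.read_state();L.append((z,s["tcp_pos"][2],s["contact_force"][2]))
        if L[-1][2]>fst: break
    print(np.round(L,2).tolist(),s["t"]);return z
E
python3 - <<'E'
from h import *
bot.move_gripper(65,12)
xy=(550,-127.1)
bot.line_to([*xy,55],150);bot.line_to([*xy,20],100)
bot.move_gripper(30,12);bot.pause(.2);s=bot.read_state();print(s["t"],s["tcp_pos"],s["contact_force"].round(1),s["moment"].round(2),s["width"],s["finger_force"])
z,y=turn(xy,20,Y0(),2.2,2)
bot.pause(.3);print(bot.read_state()["contact_force"])
E
```

```text
32.1333 [ 550.71420607 -127.12210728   20.33213333] [2.2 0.  0.6] [-0.29 -0.84  0.02] 33.57148618216434 11.99762150645256
t 32.9 z 19.31 yaw 0.95 [ 4.7 -2.  -1.1] M [-0.99 -1.82 -0.11] w 33.6 2.41
t 33.6 z 18.27 yaw 0.38 [ 7.1 -5.8 -1.5] M [-2.45 -2.39 -0.08] w 33.5 1.83
[ 5.69382128 -5.28601201 -2.05908888]
```

Run:
```python
from h import *
xy=(550.6,-127.7)
z=push(xy,17.8)
s=bot.read_state();print(s["contact_force"].round(1),s["tcp_pos"])
bot.line_to([*xy,17.8],20);bot.pause(.2);s=bot.read_state();print(s["t"],s["contact_force"].round(1),s["tcp_pos"])
```

```text
[[17.8, 18.3, -2.94], [17.3, 18.04, 3.85], [16.8, 17.89, 5.3], [16.3, 17.77, 8.82], [15.8, 17.52, 11.66], [15.3, 17.16, 12.52], [14.8, 16.75, 12.86], [14.3, 16.35, 14.53], [13.8, 15.95, 13.67], [13.3, 15.67, 15.14]] 36.3333
[ 0.7 -5.5 15.1] [ 552.60980896 -128.55212702   15.67010086]
36.9083 [ 5.3 -4.8 -0.8] [ 551.66569247 -128.03161824   18.08883072]
```

Run:
```python
from h import *
xy=(551.2,-128.2)
z,y=turn(xy,17.8,Y0()-2.2/1.91,2.7,2)
bot.move_gripper(60,12);bot.line_to([*xy,45],150);bot.move_gripper(0,10)
L=feel(xy,40,36.5,fst=3,c=.45)
bot.line_to([*xy,60],200);print(bot.read_state()["t"])
```

```text
t 37.8 z 16.67 yaw -0.33 [ 3.2 -6.7  0.3] M [-2.45 -1.5  -0.02] w 33.7 1.13
t 38.6 z 15.46 yaw -1.03 [ 3.  -9.2  2.4] M [-3.39 -0.95 -0.02] w 33.5 0.42
[[39.55, 39.57, 0.31], [39.1, 39.09, 1.73], [38.65, 38.6, 1.21], [38.2, 38.33, 2.62], [37.7, 38.21, 5.33]] t 42.4417 [-1.5  0.3  4.3]
42.7
```

Run:
```python
from h import *
xy=np.array((562.6,161.2))
bot.line_to([551.2,-128.2,187],350);bot.move_ptp([*xy,187],q(Y0()));bot.line_to([*xy,60],300)
L=feel(xy,45.5,37,fst=2.8,c=.55)
zc=L[-1][1]+.05;gap=zc-38.87;print("gap",gap)
assert 1.3<gap<5.1
bot.line_to([*xy,52],150);bot.move_gripper(62,12);bot.line_to([*xy,19.5],150)
bot.move_gripper(30,12);bot.pause(.15);s=bot.read_state();f=s["contact_force"];print(s["t"],f.round(1),s["width"])
xy=xy+np.clip(f[:2]*.12,-1.2,1.2);print(xy)
z,y=turn(xy,19.5,Y0(),gap+1.0,2)
```

```text
[[44.95, 45.07, 0.29], [44.4, 44.3, 0.38], [43.85, 43.77, 0.28], [43.3, 43.23, -0.77], [42.75, 42.7, 0.64], [42.2, 42.46, 3.2]] t 47.5833 [-0.1 -0.3  2.9]
gap 3.6434328922041956
50.0583 [ 0.7 -0.5  3.7] 33.53272589921004
[562.68667889 161.1391172 ]
t 51.4 z 17.48 yaw 0.32 [ 3.7 -1.7  4.5] M [-0.84 -1.03 -0.04] w 33.4 1.27
t 52.8 z 15.35 yaw -0.90 [ 2.1 -2.8  7.3] M [-1.33 -0.96  0.01] w 33.8 0.06
```

Run:
```python
from h import *
xy=(562.7,161.1)
bot.move_gripper(60,12);bot.line_to([*xy,45],150);bot.move_gripper(0,10)
feel(xy,39.6,36.5,fst=3,c=.4)
bot.line_to([*xy,47],150);print(bot.read_state()["t"])
```

```text
[[39.2, 39.26, 0.71], [38.8, 38.8, -0.15], [38.4, 38.39, 0.25], [38.0, 38.11, 1.78], [37.6, 38.01, 5.4]] t 56.6083 [-1.1 -0.   4.8]
56.8583
```

Run:
```python
from h import *
bot.line_to([562.7,161.1,120],150);bot.pause(.5);print(bot.close_job(),bot.read_state()["t"])
```

```text
the job is handed in; nothing more can be done
the job is handed in; nothing more can be done
```

I turned both thumbscrews down past first touch and handed the job in at about 58 s. By touch I estimate roughly 3.4 N on the right pad and 4.9 N on the left, inferred from knob heights rather than read directly; I didn't check the three fixed feet, the stand's position or the small items on the board, and the verdict wasn't shown.

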